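# Centre a book on the parcel scale and hold the reading

## Task

The yellow book was left askew on the parcel scale, shoved back towards the display console and hanging over the edge of the steel pan. Without picking it up, slide it until it lies flat and centred on the pan with no edge overhanging, pressing only lightly so that the pan is never forced down onto its overload stop; then take your hand off the book and press the green button on the console fully down to hold the weight. Leave the mug and the keys where they are.

Things in the scene. Friction and masses are not known exactly. Their poses are not given: they have to be found in the camera images.
- scale: grey parcel scale, fixed to the desk. Origin on the desk under the pan's centre; x points from the pan to the console, y left, z up. It reaches x = -75 to 186 mm, y = +-118 mm. Console: block with a blank display, front face at x = 122 mm, flat top at z = 70 mm. The base between pan and console is only 22 mm high; book and console start 0 to 35 mm apart
- pan_centre (a point): centre of the top face of the empty steel pan, 45 mm above the desk, axes as scale. The pan is a flat rectangle of 140 mm (x) by 216 mm (y), 7 mm thick, reaching 70 mm in x and 108 mm in y from this point
- pan (a joint): how far the pan has sunk on its stiff spring, in m: 0 empty, 0.0002 to 0.0005 under the book alone, 0.0021 on the overload stop. 9 N per mm of total load, the book's own weight included; more than 0.002 (18 N) counts as overloaded
- yellow_book: yellow paperback lying flat, 199 x 122 mm, 16 to 20 mm thick (feel for the cover), weight unknown (1.7 to 4.3 N); origin at the centre of its underside (outline's middle 0.7 mm to +y of it), x along its length, y across, z up; x starts along the scale's +y within 0.2 rad. Pressed with 8 to 11 N on its cover it follows the fingertips over the polished pan; with less a heavy book slips
- corner0 (a point): corner of the book's outline on its underside, at +99.5 mm, +61.7 mm in the book's frame
- corner1 (a point): corner of the book's outline on its underside, at +99.5 mm, -60.3 mm in the book's frame
- corner2 (a point): corner of the book's outline on its underside, at -99.5 mm, -60.3 mm in the book's frame
- corner3 (a point): corner of the book's outline on its underside, at -99.5 mm, +61.7 mm in the book's frame
- hold_button (a joint): travel of the green hold button in m: 0 up, 0.005 fully down; springs back by itself; starts to move at about 2 N, fully down at about 5 N; pushed down past 0.004 counts as pressed
- button_top (a point): centre of the top of the round green button, 32 mm across, on the top of the console 154 mm behind and 75 mm to the right (-y) of the pan's centre, 78 mm above the desk; pressed straight down
- mug: striped mug, 98 mm tall, 85 mm across without its handle, standing on the desk to the right of the scale; origin at the centre of its foot
- keys: bunch of keys, 90 x 120 x 8 mm, lying on the desk to the left of the scale; origin at the centre of its underside

How it is judged:
By the outcome, as a careful person would: the job done as asked, in the order asked, and still so for the second after the job is handed in, with the robot touching nothing.
It also fails if it takes over 58 s, if anything falls off the work surface, if the arm or the gripper's body presses on something with over 40 N, if the wrist force passes 120 N, or if a joint passes its speed limit or range.

## Robot

A 6-joint arm with a two-finger parallel gripper is mounted at the origin on a cart in front of the work surface, level with it; the furniture and walls round the work are solid. World frame = base frame: x ahead of the robot, y to its left, z up, the work surface at z = 0. Lengths are in mm, angles in degrees, forces in N, time in s.
With the tool pointing down it reaches from about 300 to 850 mm from the base axis. Payload 4.2 kg.
Tool frame: the origin (TCP) lies between the finger pads; the fingertips stand 14 mm ahead of it and the grasp point (between the pads) lies 5 mm behind it; z points along the fingers, y is the line along which they close (so a half turn about z gives the same grasp; the last joint's range is limited). The gripper opens to 91 mm and grips with 3 to 60 N. Pads are 32 mm wide; open, the fingers measure 118 mm over their backs; the gripper's body (76 mm by 178 mm) begins 60 mm behind the grasp point.
Start: joints at [70.13, 18.312, 89.639, -0, 72.044, -1.146], TCP at [184.586, 544.584, 207.876] pointing down, gripper open.
Joint ranges: [-177.97, 177.97], [-48.28, 115.42], [12.27, 149.76], [-77.06, 257.06], [2.81, 150.46], [-146.56, 146.56]. Speed limits (degrees/s): [147.25, 147.25, 180, 180, 180, 180].

## Interface

Orientations are given as [roll, pitch, yaw] about the fixed x, y, z axes, in that order (R = Rz(yaw) Ry(pitch) Rx(roll)).
In Python, from workcell import * gives the robot as it stands. The module is installed in compiled form; this text tells all that it offers.
- The arm moves only by the tool send_rows, never from a script. Its argument "deltas" is a list of rows, each a list of 2 entries, a list of its own where there are three numbers: the shift along the tool's x, y, z normalised to -1 to 1, where 1 is 0.5 m, then the turn, a rotation vector about the tool's x, y, z normalised to -1 to 1, where 1 is 0.5 rad. A call has 1 to 10 rows; each row shifts and turns the commanded pose from where the row before left it, along the tool's axes as they then stand; what a row does not reach is not made up. A row lasts 1/10 s, in which the tool goes at most 50 mm and 8.59 degrees, less where a joint would pass 70% of its speed; a pose out of reach is approached as far as the arm can. A call with a number of a shift or a turn outside -1 to 1 is refused whole. A call with a gripper value outside its range is refused whole. "grip" is the closure, from 0 (fully open) to 1 (shut), set as the call begins (left out, the last holds). The fingers move at their own pace and stop on an object; "grip_force" is the grip in N (left out, the last holds). Time passes only in rows, so rows that do not move let the fingers close. It gives the time, the measured TCP pose, the force, the opening and the grip force at its end, in the units of the state.
- state(): the state, without advancing time (a new reading comes with each control period).
- grab_frame(name): name is "side" or "top" or "wrist"; returns the picture (400x640x3 uint8, red, green, blue); there is no depth.
- calibration(name): a dict with "mtx" (3x3 intrinsics, pixels), "R" (3x3) and "t" (3): a world point X has camera coordinates R X + t. Camera axes: x right, y down, z forward; pixel columns grow to the right and rows downward; lengths in mm; the calibration is good to about 2 mm. A picture is of the moment at which its call begins: read the wrist's pose just before it. calibration takes no time and is no camera call; for the wrist camera it gives the pose at the moment of the call.
- job_done(): hands the job in; it is judged then, once.
Trained networks look in the newest picture that a camera, given by its name, has taken for a name from the list of things; names that differ only in an ending like _2 or _b are one class to them, and where a whole thing is asked for, a point or a joint stands for the part that bears it (a point fixed in the world has none). Each returns a list of dicts, best first, with "p" (0 to 1); they miss things now and then, are a little off and sometimes report something else, mostly with a low value. They report only what shows in the picture. A call takes as long as a camera call.
- trace(camera, label): "pixels" (400x640 bool, what is visible of it) and "bbox" ([left, top, width, height] in pixels, round what is visible of it).
The state is a dict: "time_s": time; "qpos": joint angles; "qvel": joint speeds; "effort": joint torques, N m; "ee_pos": TCP position; "ee_rot": TCP orientation; "force": force on the tool from outside, world axes, zero at the start; "torque": the same for the moment, N m; "gripper_width": finger opening in mm; "gripper_force": force on a finger pad.
Only numpy, scipy, OpenCV 4.12 (cv2) and the standard library are available. Lean on these libraries where they do the work, as an engineer would, in place of code of your own. Each camera call takes 0.05 s, during which the arm holds its last target. There are 200 camera calls.

## Working session

There is one attempt and no reset: what is moved stays moved. The work goes in short steps, Python scripts to look and compute and a tool call to move; the robot and the scene stay as the last step left them, time stands still between calls to the robot, and variables do not carry over. Pictures are saved under pics/ and viewed, at most 10 in all, crops included, and the job is handed in when it is done.

Besides the shell and the picture viewer there is one more tool, called after ">>>" by a JSON object that holds its "name" and its "arguments". send_rows: Moves the arm, as the interface text tells. Scaled input: -1 to 1 covers 0.5 m each way for a shift and 0.5 rad each way for a turn. Its arguments: {"type":"object","properties":{"deltas":{"type":"array","items":{"type":"array"}},"grip":{"type":"number"},"grip_force":{"type":"number"}},"required":["deltas"]}

```bash
mkdir -p pics; cat > h.py <<'E'
from workcell import *
import numpy as np, cv2
def ray(c,uv,z):
    K,R,t=[np.array(c[k],float) for k in("mtx","R","t")]
    d=R.T@np.linalg.solve(K,[uv[0],uv[1],1]); o=-R.T@t
    return (o+d*(z-o[2])/d[2])
def proj(c,X):
    K,R,t=[np.array(c[k],float) for k in("mtx","R","t")]
    p=K@(R@np.array(X,float)+t); return p[:2]/p[2]
E
python3 - <<'E'
from h import *
s=state();print({k:np.round(v,2).tolist() for k,v in s.items()})
for n in("top","side"):
    f=grab_frame(n);cv2.imwrite(f"pics/{n}0.png",f[:,:,::-1])
    c=calibration(n);print(n,np.round(-np.array(c["R"]).T@c["t"]))
    for l in("yellow_book","scale","hold_button","mug","keys"):
        for r in trace(n,l)[:2]:
            m=r["pixels"].astype(np.uint8)
            q=cv2.boxPoints(cv2.minAreaRect(cv2.findNonZero(m)))
            print(l,r["p"],r["bbox"],m.sum(),np.round(q).tolist())
E
```

```text
{'time_s': 0.0, 'qpos': [70.13, 18.35, 89.71, 0.0, 72.04, -1.15], 'qvel': [-0.08, -0.01, 0.03, -0.04, -0.05, 0.03], 'effort': [-0.0, -41.25, -23.2, 0.07, 0.05, -0.0], 'ee_pos': [184.41, 544.09, 207.02], 'ee_rot': [-179.9, -0.0, 161.28], 'force': [0.06, -0.25, -0.05], 'torque': [-0.06, -0.01, -0.0], 'gripper_force': 0.0, 'gripper_width': 90.98}
top [ 444.   23. 1319.]
yellow_book 0.68 [235.4, 202.1, 88.1, 57.9] 3702 [[236.0, 216.0], [312.0, 199.0], [323.0, 245.0], [247.0, 263.0]]
scale 0.67 [235.1, 157.7, 112.4, 120.0] 5946 [[233.0, 180.0], [322.0, 156.0], [349.0, 255.0], [260.0, 279.0]]
mug 0.86 [351.1, 173.3, 39.7, 39.3] 969 [[351.0, 211.0], [364.0, 169.0], [396.0, 179.0], [383.0, 221.0]]
keys 0.61 [203.9, 251.4, 37.5, 37.5] 431 [[199.0, 256.0], [241.0, 252.0], [244.0, 282.0], [202.0, 286.0]]
keys 0.42 [239.3, 201.0, 84.2, 63.5] 3784 [[235.0, 216.0], [312.0, 198.0], [324.0, 245.0], [246.0, 264.0]]
side [ 504. -891.  573.]
yellow_book 0.69 [270.9, 177.5, 64.0, 39.2] 1833 [[272.0, 180.0], [328.0, 174.0], [333.0, 213.0], [276.0, 219.0]]
scale 0.87 [255.3, 173.8, 119.6, 70.1] 3688 [[256.0, 188.0], [367.0, 169.0], [377.0, 229.0], [266.0, 248.0]]
hold_button 0.52 [353.6, 200.8, 10.1, 3.8] 77 [[352.0, 198.0], [364.0, 198.0], [364.0, 204.0], [352.0, 204.0]]
hold_button 0.49 [268.1, 175.9, 65.0, 42.1] 1856 [[271.0, 179.0], [329.0, 174.0], [333.0, 213.0], [275.0, 219.0]]
mug 0.89 [321.3, 217.6, 46.2, 50.8] 1857 [[318.0, 223.0], [362.0, 213.0], [374.0, 265.0], [330.0, 275.0]]
```

```bash
python3 - <<'E'
import cv2
a=cv2.imread("pics/top0.png")[140:300,180:420];b=cv2.imread("pics/side0.png")[150:290,220:420]
a=cv2.resize(a,None,fx=3.2,fy=3.2,interpolation=2);cv2.imwrite("pics/a.png",a)
cv2.imwrite("pics/b.png",cv2.resize(b,None,fx=3.5,fy=3.5,interpolation=2))
E
```

```text
(no output)
```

View pics/a.png

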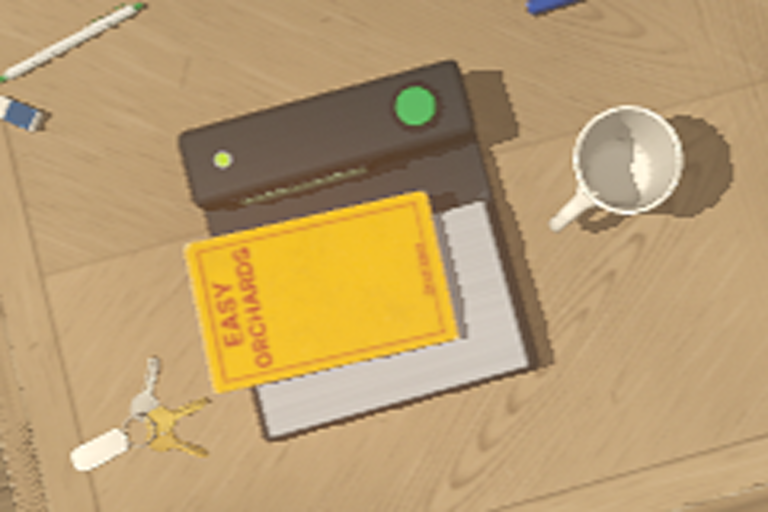

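View pics/b.png

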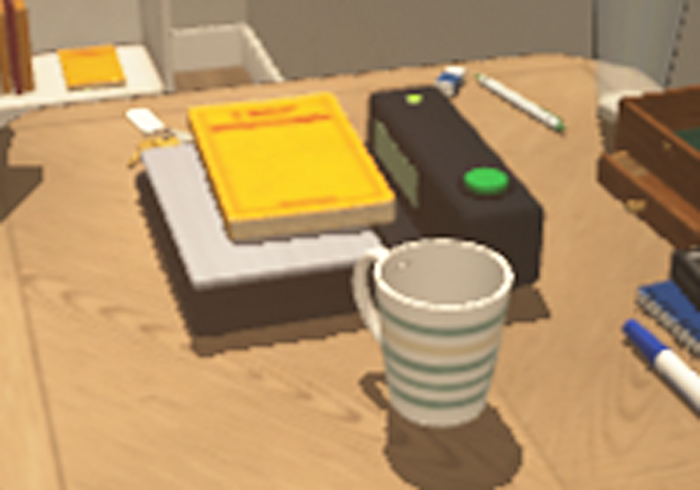

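The top picture shows the book (crop corners about (185,243), (425,192), (460,338), (217,390)) shoved back and left on the pan. The pan's front corners are at (266,438) and (528,368), and the button is at (415,105). The side view agrees: there is a small gap between book and console.

```bash
python3 - <<'E'
from h import *
c=calibration("top")
f=lambda u,v:(180+u/3.2,140+v/3.2)
P={k:ray(c,f(*uv),z)[:2] for k,uv,z in [("fl",(266,438),45),("fr",(528,368),45),("br",(487,203),45),("btn",(415,105),78),("b_bl",(185,243),63),("b_br",(427,192),63),("b_fr",(462,338),63),("b_fl",(217,390),63)]}
for k,v in P.items(): print(k,np.round(v,1))
y=P["fl"]-P["fr"];x=P["br"]-P["fr"]
print(np.linalg.norm(x),np.linalg.norm(y),np.degrees(np.arctan2(-y[0],y[1])),np.degrees(np.arctan2(x[1],x[0])))
print("centre",(P["fl"]+P["br"])/2,"book c",sum(P[k] for k in P if k[:2]=="b_")/4)
w=calibration("wrist");print("wrist cam",-w["R"].T@w["t"],np.round(w["mtx"]),np.round(w["R"],2),state()["ee_pos"],state()["ee_rot"])
E
```

```text
fl [369.  198.1]
fr [423.7 -12.4]
br [557.4  19.9]
btn [633.3  77.1]
b_bl [524.8 261.9]
b_br [564.9  68.1]
b_fr [448.   40.4]
b_fl [407.9 234.9]
137.55943751540562 217.57208414958188 14.551524747925276 13.613592044600601
centre [463.21318185 109.03559344] book c [486.41201269 151.3318798 ]
wrist cam [113.63116807 568.48522931 384.90892484] [[278.   0. 312.]
 [  0. 278. 199.]
 [  0.   0.   1.]] [[ 0.32  0.95  0.  ]
 [ 0.91 -0.31  0.27]
 [ 0.25 -0.09 -0.96]] [184.58606219 544.57892006 207.90279824] [ 1.79992231e+02 -5.61051833e-04  1.61273638e+02]
```

>>> {"name": "send_rows", "arguments": {"deltas": [[[-0.07,-0.062,-0.004],[0,0,0]],[[-0.07,-0.062,-0.004],[0,0,0]],[[-0.07,-0.062,-0.004],[0,0,0]],[[-0.07,-0.062,-0.004],[0,0,0]],[[-0.07,-0.062,-0.004],[0,0,0]],[[-0.07,-0.062,-0.004],[0,0,0]],[[-0.07,-0.062,-0.004],[0,0,0]],[[-0.07,-0.062,-0.004],[0,0,0]],[[-0.07,-0.062,-0.004],[0,0,0]],[[-0.07,-0.062,-0.004],[0,0,0]]]}}

```text
time_s: 1.6
ee_pos: [417.2, 136.9, 228.3]
ee_rot: [180.0, 0.0, 161.3]
force: [0.7, 1.4, -0.0]
gripper_width: 91.2
gripper_force: 0.0
```

>>> {"name": "send_rows", "arguments": {"deltas": [[[0,0,0],[0,0,-0.19]],[[0,0,0],[0,0,-0.19]],[[0,0,0],[0,0,-0.19]],[[0,0,0],[0,0,-0.19]],[[0,0,0],[0,0,-0.19]],[[0,0,0],[0,0,-0.19]],[[0,0,0],[0,0,0]]]}}

```text
time_s: 2.3
ee_pos: [416.5, 138.6, 228.0]
ee_rot: [180.0, 0.0, -166.1]
force: [0.2, 0.4, -0.2]
gripper_width: 91.0
gripper_force: 0.0
```

```bash
python3 - <<'E'
from h import *
s=state();print(s["ee_pos"],s["ee_rot"],s["force"],s["time_s"],s["qpos"])
f=grab_frame("wrist");cv2.imwrite("pics/w1.png",f[:,:,::-1])
c=calibration("wrist");print(-c["R"].T@c["t"])
import pickle;pickle.dump(c,open("w1.pkl","wb"))
E
```

```text
[416.54714688 138.62116597 227.952235  ] [ 1.79995269e+02  1.87231114e-02 -1.66076685e+02] [ 0.15594661  0.39268406 -0.17014927] 2.3 [ 1.69027507e+01  5.12309080e+00  1.03941131e+02  3.96956332e-03
  7.09168341e+01 -8.70218627e+01]
[343.74610957 120.37208751 404.94840934]
```

View pics/w1.png

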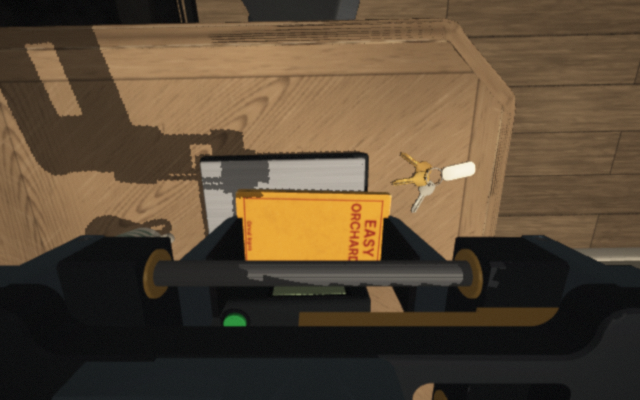

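The wrist view shows the pan's front edge near row 158 (columns 202–366), the book's front edge near row 193 (columns 238–389), and the button at (235,320). I'll measure these edges more finely.

```bash
python3 - <<'E'
import cv2
a=cv2.imread("pics/w1.png")[140:270,190:400]
cv2.imwrite("pics/w1c.png",cv2.resize(a,None,fx=3.8,fy=3.8,interpolation=0))
E
```

```text
(no output)
```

View pics/w1c.png

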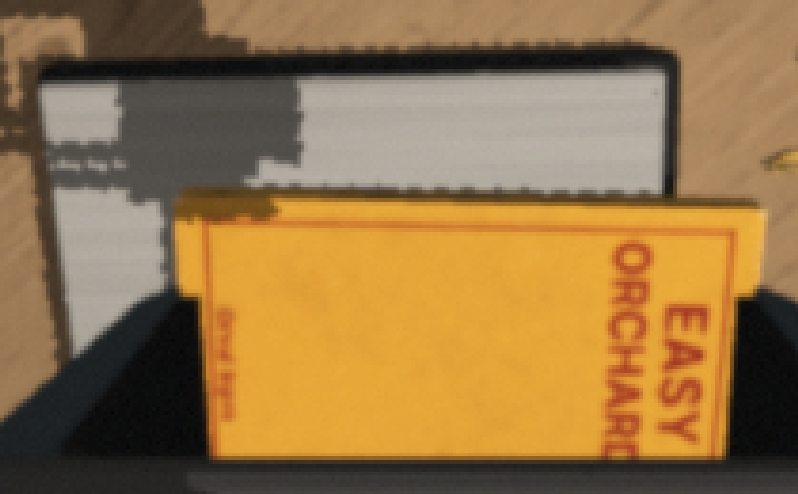

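The enlarged view puts the pan's front corners at (200.5,161.6) and (365.3,158.4). The cover's front corners are at (236.3,192.6) and (391.6,194.7).

```bash
python3 - <<'E'
from h import *
import pickle
c=pickle.load(open("w1.pkl","rb"))
f=lambda u,v:np.array((190+u/3.8-.5,140+v/3.8-.5))
pr=ray(c,f(40,82),45)[:2];pl=ray(c,f(666,70),45)[:2]
br=ray(c,f(176,200),63)[:2];bl=ray(c,f(766,208),63)[:2]
bt=ray(c,(235,320),78)
ang=lambda a,b:np.degrees(np.arctan2(-(b-a)[0],(b-a)[1]))
yp,yb=ang(pr,pl),ang(br,bl)
U=lambda d:np.array([np.cos(np.radians(d)),np.sin(np.radians(d))])
pc=(pr+pl)/2+70*U(yp);bc=(br+bl)/2+61*U(yb)
print(pr,pl,np.linalg.norm(pl-pr),yp);print(br,bl,np.linalg.norm(bl-br),yb)
print("pan",pc,"book",bc)
d=bc-pc;print("off in scale",d@U(yp),d@U(yp+90), "btn",bt, "pred",pc+154*U(yp)-75*U(yp+90))
E
```

```text
[425.78667145  -9.40637872] [371.04302852 196.54146758] 213.09946465306544 14.885750510851963
[450.10790419  46.38731976] [405.81182414 238.41293894] 197.0684681225637 12.989652223183471
pan [466.06564988 111.55001572] book [487.39891538 156.11140903]
off in scale 32.06480645075437 37.58555811113245 btn [626.66956467  79.01083876  78.        ] pred [634.16434317  78.62845267]
```

>>> {"name": "send_rows", "arguments": {"deltas": [[[-0.0285,-0.0007,0.055],[0,0,0]],[[-0.0285,-0.0007,0.055],[0,0,0]],[[-0.0285,-0.0007,0.055],[0,0,0]],[[-0.0285,-0.0007,0.055],[0,0,0]],[[-0.0285,-0.0007,0.055],[0,0,0.042]],[[0,0,0],[0,0,0]],[[0,0,0],[0,0,0]],[[0,0,0],[0,0,0]]]}}

```text
time_s: 3.15
ee_pos: [486.4, 154.2, 91.8]
ee_rot: [180.0, 0.1, -167.3]
force: [-0.3, 0.6, 0.3]
gripper_width: 91.1
gripper_force: 0.0
```

>>> {"name": "send_rows", "arguments": {"deltas": [[[0,0,0.004],[0,0,0]],[[0,0,0.004],[0,0,0]],[[0,0,0.004],[0,0,0]],[[0,0,0.004],[0,0,0]],[[0,0,0],[0,0,0]],[[0,0,0],[0,0,0]]]}}

```text
time_s: 3.75
ee_pos: [486.1, 154.1, 82.3]
ee_rot: [180.0, -0.0, -167.3]
force: [0.6, -1.0, 0.1]
gripper_width: 91.4
gripper_force: 0.0
```

>>> {"name": "send_rows", "arguments": {"deltas": [[[0,0,0.002],[0,0,0]],[[0,0,0.002],[0,0,0]],[[0,0,0.002],[0,0,0]],[[0,0,0],[0,0,0]],[[0,0,0],[0,0,0]]]}}

```text
time_s: 4.25
ee_pos: [486.1, 154.1, 79.3]
ee_rot: [180.0, -0.0, -167.3]
force: [-0.4, 0.0, -0.1]
gripper_width: 91.3
gripper_force: 0.0
```

>>> {"name": "send_rows", "arguments": {"deltas": [[[0,0,0.001],[0,0,0]],[[0,0,0.001],[0,0,0]],[[0,0,0],[0,0,0]],[[0,0,0],[0,0,0]]]}}

```text
time_s: 4.65
ee_pos: [486.1, 154.1, 78.3]
ee_rot: [180.0, -0.0, -167.3]
force: [0.5, 0.5, 0.5]
gripper_width: 90.9
gripper_force: 0.0
```

>>> {"name": "send_rows", "arguments": {"deltas": [[[0,0,0.001],[0,0,0]],[[0,0,0],[0,0,0]],[[0,0,0],[0,0,0]]]}}

```text
time_s: 4.95
ee_pos: [486.1, 154.1, 77.8]
ee_rot: [180.0, -0.0, -167.3]
force: [-0.5, -0.2, -0.6]
gripper_width: 90.9
gripper_force: 0.0
```

>>> {"name": "send_rows", "arguments": {"deltas": [[[0,0,0.001],[0,0,0]],[[0,0,0],[0,0,0]],[[0,0,0],[0,0,0]]]}}

```text
time_s: 5.25
ee_pos: [486.1, 154.1, 77.3]
ee_rot: [180.0, -0.0, -167.3]
force: [-0.1, -0.5, 0.2]
gripper_width: 91.2
gripper_force: 0.0
```

>>> {"name": "send_rows", "arguments": {"deltas": [[[0,0,0.001],[0,0,0]],[[0,0,0],[0,0,0]],[[0,0,0],[0,0,0]]]}}

```text
time_s: 5.55
ee_pos: [486.1, 154.1, 76.8]
ee_rot: [180.0, 0.0, -167.3]
force: [-0.5, 0.1, -0.3]
gripper_width: 91.0
gripper_force: 0.0
```

>>> {"name": "send_rows", "arguments": {"deltas": [[[0,0,0.001],[0,0,0]],[[0,0,0],[0,0,0]],[[0,0,0],[0,0,0]]]}}

```text
time_s: 5.85
ee_pos: [486.1, 154.1, 76.4]
ee_rot: [180.0, 0.0, -167.3]
force: [0.7, -0.6, -0.1]
gripper_width: 91.0
gripper_force: 0.0
```

>>> {"name": "send_rows", "arguments": {"deltas": [[[0,0,0.001],[0,0,0]],[[0,0,0],[0,0,0]],[[0,0,0],[0,0,0]]]}}

```text
time_s: 6.15
ee_pos: [486.1, 154.1, 75.8]
ee_rot: [180.0, -0.0, -167.3]
force: [0.0, -0.0, 0.3]
gripper_width: 91.1
gripper_force: 0.0
```

>>> {"name": "send_rows", "arguments": {"deltas": [[[0,0,0.001],[0,0,0]],[[0,0,0],[0,0,0]],[[0,0,0],[0,0,0]]]}}

```text
time_s: 6.45
ee_pos: [486.1, 154.1, 75.3]
ee_rot: [180.0, -0.0, -167.3]
force: [-1.0, -0.7, 0.6]
gripper_width: 91.0
gripper_force: 0.0
```

>>> {"name": "send_rows", "arguments": {"deltas": [[[0,0,0.001],[0,0,0]],[[0,0,0],[0,0,0]],[[0,0,0],[0,0,0]]]}}

```text
time_s: 6.75
ee_pos: [486.1, 154.1, 74.8]
ee_rot: [180.0, -0.0, -167.3]
force: [0.2, 0.4, 0.2]
gripper_width: 91.0
gripper_force: 0.0
```

>>> {"name": "send_rows", "arguments": {"deltas": [[[0,0,0.001],[0,0,0]],[[0,0,0],[0,0,0]],[[0,0,0],[0,0,0]]]}}

```text
time_s: 7.05
ee_pos: [486.1, 154.1, 74.3]
ee_rot: [180.0, -0.0, -167.3]
force: [-0.4, -0.2, -0.3]
gripper_width: 91.4
gripper_force: 0.0
```

>>> {"name": "send_rows", "arguments": {"deltas": [[[0,0,0.0006],[0,0,0]],[[0,0,0],[0,0,0]],[[0,0,0],[0,0,0]]]}}

```text
time_s: 7.35
ee_pos: [486.1, 154.1, 74.0]
ee_rot: [180.0, 0.0, -167.3]
force: [0.1, 0.4, -0.0]
gripper_width: 91.3
gripper_force: 0.0
```

>>> {"name": "send_rows", "arguments": {"deltas": [[[0,0,0.001],[0,0,0]],[[0,0,0],[0,0,0]],[[0,0,0],[0,0,0]]]}}

```text
time_s: 7.65
ee_pos: [486.1, 154.1, 73.5]
ee_rot: [180.0, -0.0, -167.3]
force: [-0.4, -0.6, 0.1]
gripper_width: 91.1
gripper_force: 0.0
```

>>> {"name": "send_rows", "arguments": {"deltas": [[[0,0,0.0006],[0,0,0]],[[0,0,0],[0,0,0]],[[0,0,0],[0,0,0]]]}}

```text
time_s: 7.95
ee_pos: [486.1, 154.1, 73.2]
ee_rot: [180.0, 0.0, -167.3]
force: [0.3, -0.5, 0.6]
gripper_width: 91.3
gripper_force: 0.0
```

```bash
python3 - <<'E'
from h import *
s=state();print(s["force"],s["torque"],s["ee_pos"])
f=grab_frame("side");cv2.imwrite("pics/s2.png",cv2.resize(f[130:250,220:420,::-1],None,fx=4,fy=4,interpolation=2))
E
```

```text
[ 0.27684248 -0.49786163  0.61400306] [ 0.02481768 -0.03840351  0.02655966] [486.117656   154.10594348  73.24273135]
```

View pics/s2.png

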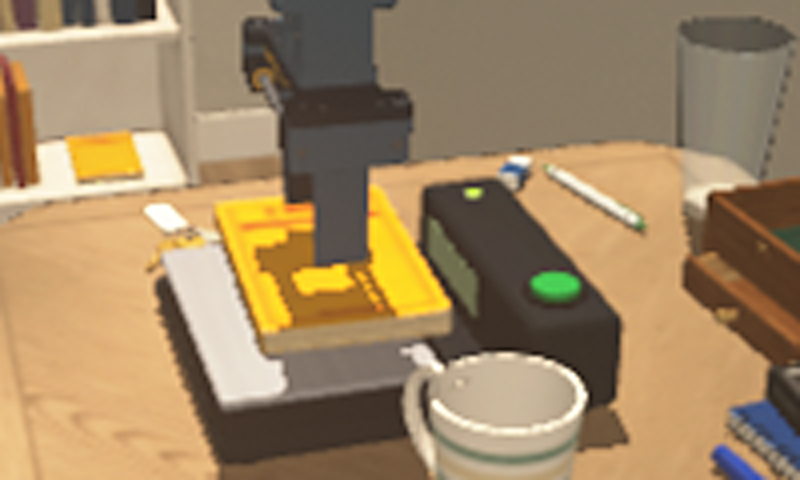

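The side view shows the right fingertip at about (340,262), over the cover and just above or touching it. The fingers stand centred on the book, so I'll keep lowering.

>>> {"name": "send_rows", "arguments": {"deltas": [[[0,0,0.001],[0,0,0]],[[0,0,0],[0,0,0]],[[0,0,0],[0,0,0]]]}}

```text
time_s: 8.3
ee_pos: [486.1, 154.1, 72.7]
ee_rot: [180.0, 0.0, -167.3]
force: [0.3, -0.2, -0.5]
gripper_width: 91.3
gripper_force: 0.0
```

>>> {"name": "send_rows", "arguments": {"deltas": [[[0,0,0.001],[0,0,0]],[[0,0,0],[0,0,0]],[[0,0,0],[0,0,0]]]}}

```text
time_s: 8.6
ee_pos: [486.1, 154.1, 72.2]
ee_rot: [180.0, -0.0, -167.3]
force: [0.1, -0.2, -0.9]
gripper_width: 91.3
gripper_force: 0.0
```

>>> {"name": "send_rows", "arguments": {"deltas": [[[0,0,0.001],[0,0,0]],[[0,0,0],[0,0,0]],[[0,0,0],[0,0,0]]]}}

```text
time_s: 8.9
ee_pos: [486.1, 154.1, 71.7]
ee_rot: [180.0, -0.0, -167.3]
force: [-0.1, 0.5, 0.9]
gripper_width: 91.3
gripper_force: 0.0
```

>>> {"name": "send_rows", "arguments": {"deltas": [[[0,0,0.0008],[0,0,0]],[[0,0,0],[0,0,0]],[[0,0,0],[0,0,0]]]}}

```text
time_s: 9.2
ee_pos: [486.1, 154.1, 71.4]
ee_rot: [180.0, 0.0, -167.3]
force: [0.6, -0.4, -0.3]
gripper_width: 91.6
gripper_force: 0.0
```

>>> {"name": "send_rows", "arguments": {"deltas": [[[0,0,0.001],[0,0,0]],[[0,0,0],[0,0,0]],[[0,0,0],[0,0,0]]]}}

```text
time_s: 9.5
ee_pos: [486.1, 154.1, 70.8]
ee_rot: [180.0, 0.0, -167.3]
force: [-0.3, -0.4, -0.2]
gripper_width: 91.6
gripper_force: 0.0
```

>>> {"name": "send_rows", "arguments": {"deltas": [[[0,0,0.001],[0,0,0]],[[0,0,0],[0,0,0]],[[0,0,0],[0,0,0]]]}}

```text
time_s: 9.8
ee_pos: [486.1, 154.1, 70.3]
ee_rot: [180.0, 0.0, -167.3]
force: [-0.5, 0.6, 0.2]
gripper_width: 91.4
gripper_force: 0.0
```

>>> {"name": "send_rows", "arguments": {"deltas": [[[0,0,0.001],[0,0,0]],[[0,0,0],[0,0,0]],[[0,0,0],[0,0,0]]]}}

```text
time_s: 10.1
ee_pos: [486.1, 154.1, 69.8]
ee_rot: [180.0, -0.0, -167.3]
force: [-0.2, -0.1, -0.1]
gripper_width: 91.1
gripper_force: 0.0
```

>>> {"name": "send_rows", "arguments": {"deltas": [[[0,0,0.001],[0,0,0]],[[0,0,0],[0,0,0]],[[0,0,0],[0,0,0]]]}}

```text
time_s: 10.4
ee_pos: [486.1, 154.1, 69.3]
ee_rot: [180.0, -0.0, -167.3]
force: [-0.4, -0.8, -0.2]
gripper_width: 91.1
gripper_force: 0.0
```

>>> {"name": "send_rows", "arguments": {"deltas": [[[0,0,0.001],[0,0,0]],[[0,0,0],[0,0,0]],[[0,0,0],[0,0,0]]]}}

```text
time_s: 10.7
ee_pos: [486.1, 154.1, 68.8]
ee_rot: [180.0, 0.0, -167.3]
force: [0.2, 0.0, 0.5]
gripper_width: 91.4
gripper_force: 0.0
```

```bash
python3 - <<'E'
from h import *
s=state();print(s["force"],s["torque"],s["ee_pos"],s["effort"])
f=grab_frame("side");a=cv2.resize(f[150:220,260:350,::-1],None,fx=8,fy=8,interpolation=2);cv2.imwrite("pics/s3.png",a)
c=calibration("side")
p=s["ee_pos"];R=[.2198,-.9755]  # right finger dir (scale -y)
for z in (56,60,63):
  print(z,(proj(c,[p[0]+R[0]*52,p[1]+R[1]*52,z])-[260,150])*8)
E
```

```text
[0.22498134 0.02077917 0.47094442] [0.10910495 0.03598499 0.03902341] [486.11453896 154.09533924  68.83228817] [-7.23724570e-04 -3.79740715e+01 -1.81728637e+01 -2.37849669e-02
  8.00662441e-02  1.54262983e-05]
56 [353.48402935 429.20603495]
60 [353.4002278  418.28388573]
63 [353.33719463 410.06855166]
```

View pics/s3.png

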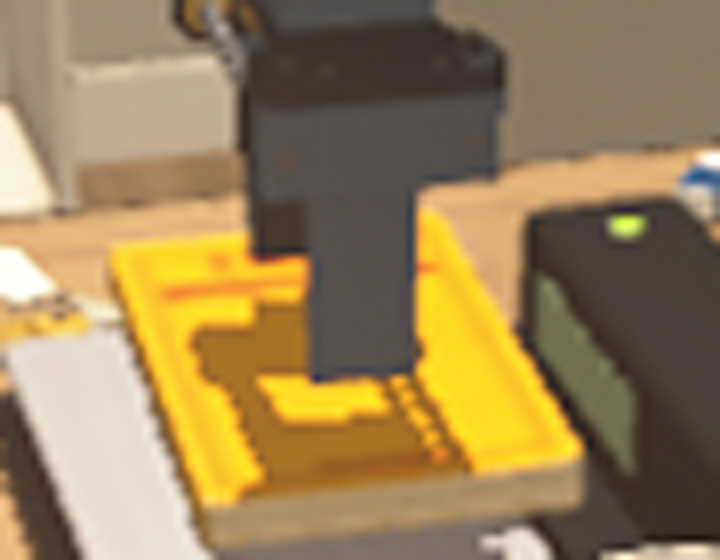

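The fingertip bottom is at row 380, which is about z = 74. When open, the tips swing up, so they sit roughly 5 mm behind the TCP. That leaves about 11 mm to go.

>>> {"name": "send_rows", "arguments": {"deltas": [[[0,0,0.003],[0,0,0]],[[0,0,0.003],[0,0,0]],[[0,0,0.003],[0,0,0]],[[0,0,0.003],[0,0,0]],[[0,0,0],[0,0,0]],[[0,0,0],[0,0,0]]]}}

```text
time_s: 11.35
ee_pos: [486.1, 154.1, 62.8]
ee_rot: [180.0, -0.0, -167.3]
force: [0.1, 0.3, -0.2]
gripper_width: 91.4
gripper_force: 0.0
```

>>> {"name": "send_rows", "arguments": {"deltas": [[[0,0,0.001],[0,0,0]],[[0,0,0.001],[0,0,0]],[[0,0,0],[0,0,0]],[[0,0,0],[0,0,0]]]}}

```text
time_s: 11.75
ee_pos: [486.1, 154.1, 61.8]
ee_rot: [180.0, 0.0, -167.3]
force: [0.1, 0.1, -0.0]
gripper_width: 90.9
gripper_force: 0.0
```

>>> {"name": "send_rows", "arguments": {"deltas": [[[0,0,0.0012],[0,0,0]],[[0,0,0],[0,0,0]],[[0,0,0],[0,0,0]]]}}

```text
time_s: 12.05
ee_pos: [486.1, 154.1, 61.2]
ee_rot: [180.0, 0.0, -167.3]
force: [0.2, 0.4, -0.1]
gripper_width: 91.2
gripper_force: 0.0
```

>>> {"name": "send_rows", "arguments": {"deltas": [[[0,0,0.0012],[0,0,0]],[[0,0,0],[0,0,0]],[[0,0,0],[0,0,0]]]}}

```text
time_s: 12.35
ee_pos: [486.1, 154.1, 60.6]
ee_rot: [180.0, -0.0, -167.3]
force: [0.1, 0.7, -0.7]
gripper_width: 91.2
gripper_force: 0.0
```

>>> {"name": "send_rows", "arguments": {"deltas": [[[0,0,0.0012],[0,0,0]],[[0,0,0],[0,0,0]],[[0,0,0],[0,0,0]]]}}

```text
time_s: 12.65
ee_pos: [486.1, 154.1, 60.0]
ee_rot: [180.0, -0.0, -167.3]
force: [0.3, -0.4, -0.3]
gripper_width: 91.2
gripper_force: 0.0
```

>>> {"name": "send_rows", "arguments": {"deltas": [[[0,0,0.0012],[0,0,0]],[[0,0,0],[0,0,0]],[[0,0,0],[0,0,0]]]}}

```text
time_s: 12.95
ee_pos: [486.1, 154.1, 59.4]
ee_rot: [180.0, -0.0, -167.3]
force: [0.9, -0.5, 0.2]
gripper_width: 91.0
gripper_force: 0.0
```

>>> {"name": "send_rows", "arguments": {"deltas": [[[0,0,0.0012],[0,0,0]],[[0,0,0],[0,0,0]],[[0,0,0],[0,0,0]]]}}

```text
time_s: 13.25
ee_pos: [486.1, 154.1, 58.9]
ee_rot: [180.0, 0.0, -167.3]
force: [-0.8, -0.8, -0.1]
gripper_width: 91.3
gripper_force: 0.0
```

>>> {"name": "send_rows", "arguments": {"deltas": [[[0,0,0.001],[0,0,0]],[[0,0,0],[0,0,0]],[[0,0,0],[0,0,0]]]}}

```text
time_s: 13.55
ee_pos: [486.1, 154.1, 58.3]
ee_rot: [180.0, -0.0, -167.3]
force: [-0.3, -0.0, 0.5]
gripper_width: 90.9
gripper_force: 0.0
```

>>> {"name": "send_rows", "arguments": {"deltas": [[[0,0,0.001],[0,0,0]],[[0,0,0],[0,0,0]],[[0,0,0],[0,0,0]]]}}

```text
time_s: 13.85
ee_pos: [486.1, 154.1, 57.8]
ee_rot: [180.0, -0.0, -167.3]
force: [0.3, -0.2, 0.2]
gripper_width: 91.5
gripper_force: 0.0
```

>>> {"name": "send_rows", "arguments": {"deltas": [[[0,0,0.001],[0,0,0]],[[0,0,0],[0,0,0]],[[0,0,0],[0,0,0]]]}}

```text
time_s: 14.15
ee_pos: [486.1, 154.1, 57.3]
ee_rot: [180.0, 0.0, -167.3]
force: [0.7, -0.3, 0.5]
gripper_width: 91.4
gripper_force: 0.0
```

>>> {"name": "send_rows", "arguments": {"deltas": [[[0,0,0.001],[0,0,0]],[[0,0,0],[0,0,0]],[[0,0,0],[0,0,0]]]}}

```text
time_s: 14.45
ee_pos: [486.1, 154.1, 56.8]
ee_rot: [180.0, 0.0, -167.3]
force: [0.7, -1.0, 0.4]
gripper_width: 91.3
gripper_force: 0.0
```

>>> {"name": "send_rows", "arguments": {"deltas": [[[0,0,0.001],[0,0,0]],[[0,0,0],[0,0,0]],[[0,0,0],[0,0,0]]]}}

```text
time_s: 14.75
ee_pos: [486.2, 154.1, 56.5]
ee_rot: [180.0, 0.0, -167.3]
force: [-0.1, 0.4, 2.3]
gripper_width: 91.1
gripper_force: 0.9
```

>>> {"name": "send_rows", "arguments": {"deltas": [[[0,0,0.001],[0,0,0]],[[0,0,0],[0,0,0]],[[0,0,0],[0,0,0]]]}}

```text
time_s: 15.05
ee_pos: [486.2, 154.1, 56.1]
ee_rot: [180.0, 0.0, -167.3]
force: [-0.6, -1.0, 5.6]
gripper_width: 91.1
gripper_force: 2.5
```

>>> {"name": "send_rows", "arguments": {"deltas": [[[0,0,0.001],[0,0,0]],[[0,0,0],[0,0,0]],[[0,0,0],[0,0,0]]]}}

```text
time_s: 15.35
ee_pos: [486.2, 154.1, 55.9]
ee_rot: [180.0, 0.0, -167.3]
force: [-1.6, -0.8, 6.8]
gripper_width: 90.9
gripper_force: 3.7
```

>>> {"name": "send_rows", "arguments": {"deltas": [[[0,0,0.0008],[0,0,0]],[[0,0,0],[0,0,0]],[[0,0,0],[0,0,0]]]}}

```text
time_s: 15.65
ee_pos: [486.2, 154.1, 55.7]
ee_rot: [180.0, 0.0, -167.3]
force: [-1.9, -0.2, 8.7]
gripper_width: 91.3
gripper_force: 4.5
```

```bash
python3 - <<'E'
from h import *
print(state()["force"],state()["torque"])
E
```

```text
[-1.8617661  -0.19303211  8.67899847] [-0.19737595  0.43070695 -0.04232477]
```

>>> {"name": "send_rows", "arguments": {"deltas": [[[0,0,0.0003],[0,0,0]],[[0.0039,-0.0047,0],[0,0,0]],[[0.0039,-0.0047,0],[0,0,0]],[[0.0039,-0.0047,0],[0,0,0]],[[0.0039,-0.0047,0],[0,0,0]],[[0,0,0],[0,0,0]]]}}

```text
time_s: 16.25
ee_pos: [482.7, 144.0, 56.0]
ee_rot: [180.0, 0.3, -167.3]
force: [1.7, 1.4, 6.9]
gripper_width: 91.6
gripper_force: 3.5
```

```bash
python3 - <<'E'
from h import *
s=state();print(s["ee_pos"],s["force"])
f=grab_frame("wrist");cv2.imwrite("pics/w2.png",cv2.resize(f[100:260,150:450,::-1],None,fx=2.6,fy=2.6,interpolation=0))
f=grab_frame("top")
for r in trace("top","yellow_book")[:1]:
    m=r["pixels"].astype(np.uint8);print(r["bbox"],m.sum(),cv2.minAreaRect(cv2.findNonZero(m)))
E
```

```text
[482.70145029 143.99657333  55.95977469] [1.70205252 1.40892929 6.9234551 ]
[253.1, 205.5, 72.2, 56.2] 744 ((285.728271484375, 231.3126983642578), (47.93798065185547, 73.45481872558594), 78.17850494384766)
```

View pics/w2.png

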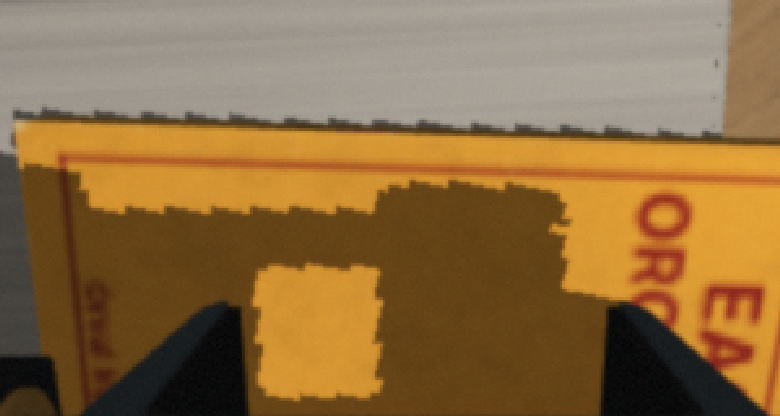

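The wrist crop shows the cover's right front corner at (16,118), which is frame pixel (156,145), and its front edge running to (780,141). The pan edge on the left side is at column 725.

```bash
python3 - <<'E'
from h import *
c=calibration("wrist");s=state();print(s["ee_pos"],s["force"])
f=lambda u,v:np.array((150+u/2.6-.5,100+v/2.6-.5))
a=ray(c,f(16,120),62)[:2];b=ray(c,f(780,141),62)[:2];print(a,b,np.degrees(np.arctan2(-(b-a)[0],(b-a)[1])))
p1=ray(c,f(728,0),44)[:2];p2=ray(c,f(724,130),44)[:2];print(p1,p2,np.degrees(np.arctan2(*(p2-p1)[::-1])))
E
```

```text
[482.69282253 143.98391991  55.93220097] [0.9250986  1.25692818 7.77886576]
[443.84601626  37.65173116] [409.36680156 212.6958706 ] 11.143149370420328
[379.63531775 197.15815451] [409.94168917 206.65993508] 17.40747003730838
```

>>> {"name": "send_rows", "arguments": {"deltas": [[[0,0,0.0003],[0,0,0]],[[0.0043,-0.005,0],[0,0,-0.008]],[[0.0043,-0.005,0],[0,0,-0.008]],[[0.0043,-0.005,0],[0,0,-0.008]],[[0.0043,-0.005,0],[0,0,-0.008]],[[0,0,0],[0,0,0]]]}}

```text
time_s: 17.0
ee_pos: [476.8, 132.3, 55.9]
ee_rot: [180.0, 0.3, -166.3]
force: [1.3, 2.2, 8.2]
gripper_width: 91.0
gripper_force: 3.7
```

>>> {"name": "send_rows", "arguments": {"deltas": [[[0.0043,-0.005,0],[0,0,-0.008]],[[0.0043,-0.005,0],[0,0,-0.008]],[[0.0043,-0.005,0],[0,0,-0.008]],[[0.0043,-0.005,0],[0,0,-0.008]],[[0,0,0],[0,0,0]]]}}

```text
time_s: 17.5
ee_pos: [470.9, 120.5, 55.9]
ee_rot: [180.0, 0.3, -165.4]
force: [1.6, 0.8, 7.2]
gripper_width: 91.1
gripper_force: 3.7
```

```bash
python3 - <<'E'
from h import *
s=state();print(s["ee_pos"],s["ee_rot"],s["force"])
f=grab_frame("wrist");cv2.imwrite("pics/w3.png",cv2.resize(f[60:240,70:450,::-1],None,fx=2.1,fy=2.1,interpolation=0))
E
```

```text
[470.90139377 120.4679056   55.89530111] [ 179.97629659    0.33610702 -165.4431434 ] [1.58499367 0.84929229 7.20623453]
```

View pics/w3.png

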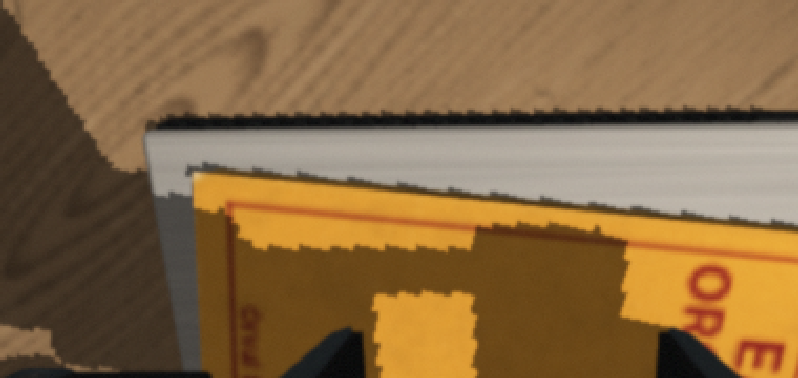

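The view now shows the pan's front edge from (147,133) to (798,122) and the book's front edge from (195,172) to (798,230). The book has turned the wrong way, with its left end lagging.

```bash
cat >> h.py <<'E'
U=lambda d:np.array([np.cos(np.radians(d)),np.sin(np.radians(d))])
def rel(c,f,pr,pe,br,be,zb=62):
    "pan right front corner, point on pan front edge, book right front corner, point on book front edge"
    pr,pe=[ray(c,f(*q),44)[:2] for q in(pr,pe)];br,be=[ray(c,f(*q),zb)[:2] for q in(br,be)]
    an=lambda a,b:np.degrees(np.arctan2(-(b-a)[0],(b-a)[1]))
    yp,yb=an(pr,pe),an(br,be)
    pc=pr+70*U(yp)+108*U(yp+90);bc=br+61*U(yb)+99.5*U(yb+90);d=bc-pc
    print("yaw pan %.1f book %.1f"%(yp,yb),"pan",pc,"book",bc,"book off in scale",d@U(yp),d@U(yp+90))
E
python3 - <<'E'
from h import *
c=calibration("wrist")
f=lambda u,v:np.array((70+u/2.1-.5,60+v/2.1-.5))
rel(c,f,(146,132),(798,122),(194,174),(798,231))
E
```

```text
yaw pan 15.4 book 9.2 pan [465.92350932 114.30907542] book [476.89789973 124.32762078] book off in scale 13.237571524585869 6.750940405644088
```

```bash
cat >> h.py <<'E'
def meas(zb=62,name=None):
    c=calibration("wrist");s=state();im=grab_frame("wrist")
    if name: cv2.imwrite(name,im[:,:,::-1])
    hsv=cv2.cvtColor(im,cv2.COLOR_RGB2HSV).astype(int);S,V=hsv[...,1],hsv[...,2];H=hsv[...,0]
    big=lambda m:(lambda n,l,st,_:l==1+np.argmax(st[1:,4]))(*cv2.connectedComponentsWithStats(m.astype(np.uint8),connectivity=4))
    yb=big((S>185)&(V>60)&(H>10)&(H<32)); pn=big((S<55)&(V>60)&(np.arange(400)[:,None]<235))
    def line(P):
        P=np.array(P,float)
        for _ in range(4):
            vx,vy,x,y=cv2.fitLine(P.astype(np.float32),cv2.DIST_HUBER,0,.01,.01).ravel()
            r=np.abs((P[:,0]-x)*vy-(P[:,1]-y)*vx);P=P[r<max(1.0,2*np.median(r))]
        return np.array([x,y]),np.array([vx,vy]),len(P)
    out={}
    for nm,m,z in(("pan",pn,44.),("book",yb,zb)):
        cols=np.where(m.any(0))[0];rows=np.where(m.any(1))[0]
        F=[(u,np.argmax(m[:,u])-.5) for u in cols[8:-8]]
        u0=F[0][1];top=min(p[1] for p in F)
        F=[p for p in F if p[1]<top+45]
        f0,fd,nf=line(F)
        Rr=[v for v in rows if v>F[0][1]+4][:40]
        E=[(np.argmax(m[v])-.5,v) for v in Rr]
        e0,ed,ne=line(E)
        t=np.linalg.solve(np.c_[fd,-ed],e0-f0)[0];k=f0+t*fd
        k2=f0+fd*np.sign(fd[0])*150
        a,b=ray(c,k,z)[:2],ray(c,k2,z)[:2]
        y=np.degrees(np.arctan2(-(b-a)[0],(b-a)[1]))
        hx,hy=(70,108) if nm=="pan" else (61,99.5)
        out[nm]=(a+hx*U(y)+hy*U(y+90),y)
        print(nm,"corner px",np.round(k,1),"nf,ne",nf,ne,"centre",np.round(out[nm][0],1),"yaw %.1f"%y)
    d=out["book"][0]-out["pan"][0];q=out["pan"][1]
    print("book off in scale: %.1f %.1f  dyaw %.1f"%(d@U(q),d@U(q+90),out["book"][1]-q))
    print("tcp",np.round(s["ee_pos"],1),np.round(s["ee_rot"],1),"F",np.round(s["force"],1),"t",s["time_s"])
E
python3 -c "
from h import *
meas()"
```

```text
pan corner px [136.7 121. ] nf,ne 309 40 centre [465.8 112.6] yaw 15.2
book corner px [162.2 140.7] nf,ne 276 39 centre [476.5 124.1] yaw 8.8
book off in scale: 13.3 8.3  dyaw -6.4
tcp [470.9 120.5  55.9] [ 180.     0.3 -165.4] F [0.5 1.6 6.9] t 17.55
```

>>> {"name": "send_rows", "arguments": {"deltas": [[[0,0,0.0007],[0,0,0]],[[0,0,0],[0,0,0]],[[0,0,0],[0,0,0]]]}}

```text
time_s: 17.9
ee_pos: [470.9, 120.5, 55.7]
ee_rot: [180.0, 0.3, -165.4]
force: [1.0, 0.5, 10.0]
gripper_width: 91.3
gripper_force: 4.6
```

>>> {"name": "send_rows", "arguments": {"deltas": [[[0,0,0],[0,0,-0.026]],[[0,0,0],[0,0,-0.026]],[[0,0,0],[0,0,-0.026]],[[0,0,0],[0,0,-0.026]],[[0,0,0],[0,0,0]]]}}

```text
time_s: 18.4
ee_pos: [469.8, 120.2, 55.5]
ee_rot: [180.0, 0.2, -162.5]
force: [-1.3, -0.1, 11.1]
gripper_width: 91.0
gripper_force: 5.2
```

```bash
python3 -c "
from h import *
meas()"
```

```text
pan corner px [141.9 113.5] nf,ne 308 40 centre [465.7 112.9] yaw 15.2
book corner px [165.5 137. ] nf,ne 266 39 centre [476.6 124.1] yaw 9.6
book off in scale: 13.4 8.0  dyaw -5.6
tcp [469.8 120.2  55.5] [ 180.     0.2 -162.5] F [-1.3 -0.1 11.1] t 18.4
```

>>> {"name": "send_rows", "arguments": {"deltas": [[[0,0,-0.03],[0,0,0]],[[0,0,-0.036],[0,0,0]]]}}

```text
time_s: 18.65
ee_pos: [467.9, 119.6, 86.8]
ee_rot: [180.0, -0.1, -162.5]
force: [0.2, 0.5, 0.2]
gripper_width: 90.7
gripper_force: 0.0
```

>>> {"name": "send_rows", "arguments": {"deltas": [[[-0.011,0.044,0],[0,0,0]],[[-0.011,0.044,0],[0,0,0]],[[-0.011,0.044,0],[0,0,0.087]],[[0,0,0],[0,0,0]],[[0,0,0],[0,0,0]],[[0,0,0],[0,0,0]],[[0,0,0],[0,0,0]],[[0,0,0],[0,0,0]]], "grip": 1, "grip_force": 10}}

```text
time_s: 19.45
ee_pos: [464.4, 187.0, 87.3]
ee_rot: [-180.0, -0.0, -165.0]
force: [-0.7, -0.6, 0.3]
gripper_width: 30.2
gripper_force: 0.0
```

```bash
python3 -c "
from h import *
meas(zb=63)"
```

```text
pan corner px [ 72.1 105.1] nf,ne 269 40 centre [465.9 112.1] yaw 15.3
book corner px [ 88.7 123.4] nf,ne 236 40 centre [476.8 124.7] yaw 9.6
book off in scale: 13.9 9.3  dyaw -5.7
tcp [464.4 187.   87.3] [-180.   -0. -165.] F [-0.7 -0.6  0.3] t 19.45
```

>>> {"name": "send_rows", "arguments": {"deltas": [[[0,0,0],[0,0,0]],[[0,0,0],[0,0,0]],[[0,0,0],[0,0,0]],[[0,0,0],[0,0,0]],[[0,0,0.003],[0,0,0]],[[0,0,0.003],[0,0,0]],[[0,0,0.003],[0,0,0]],[[0,0,0],[0,0,0]],[[0,0,0],[0,0,0]]]}}

```text
time_s: 20.4
ee_pos: [464.3, 187.6, 82.7]
ee_rot: [180.0, -0.0, -164.9]
force: [-0.1, -0.9, -0.1]
gripper_width: 0.4
gripper_force: 0.0
```

>>> {"name": "send_rows", "arguments": {"deltas": [[[0,0,0.0015],[0,0,0]],[[0,0,0],[0,0,0]],[[0,0,0],[0,0,0]]]}}

```text
time_s: 20.7
ee_pos: [464.4, 187.7, 82.1]
ee_rot: [180.0, 0.0, -164.9]
force: [-0.3, -0.4, 0.1]
gripper_width: 0.5
gripper_force: 0.0
```

>>> {"name": "send_rows", "arguments": {"deltas": [[[0,0,0.0015],[0,0,0]],[[0,0,0],[0,0,0]],[[0,0,0],[0,0,0]]]}}

```text
time_s: 21.0
ee_pos: [464.4, 187.7, 81.3]
ee_rot: [180.0, 0.0, -164.9]
force: [-0.1, -0.0, 0.3]
gripper_width: 0.2
gripper_force: 0.0
```

>>> {"name": "send_rows", "arguments": {"deltas": [[[0,0,0.0014],[0,0,0]],[[0,0,0],[0,0,0]]]}}

```text
time_s: 21.2
ee_pos: [464.3, 187.6, 80.5]
ee_rot: [180.0, -0.0, -165.0]
force: [-0.1, 0.8, 0.1]
gripper_width: 0.3
gripper_force: 0.0
```

>>> {"name": "send_rows", "arguments": {"deltas": [[[0,0,0.0014],[0,0,0]],[[0,0,0],[0,0,0]]]}}

```text
time_s: 21.4
ee_pos: [464.3, 187.6, 79.8]
ee_rot: [180.0, -0.0, -165.0]
force: [-0.5, -0.9, -0.4]
gripper_width: 0.1
gripper_force: 0.0
```

>>> {"name": "send_rows", "arguments": {"deltas": [[[0,0,0.0012],[0,0,0]],[[0,0,0],[0,0,0]]]}}

```text
time_s: 21.6
ee_pos: [464.3, 187.6, 79.2]
ee_rot: [180.0, -0.0, -164.9]
force: [-0.2, -0.3, -0.2]
gripper_width: 0.7
gripper_force: 0.0
```

>>> {"name": "send_rows", "arguments": {"deltas": [[[0,0,0.001],[0,0,0]],[[0,0,0],[0,0,0]]]}}

```text
time_s: 21.8
ee_pos: [464.3, 187.6, 78.8]
ee_rot: [180.0, -0.0, -164.9]
force: [0.4, -0.6, -0.2]
gripper_width: 0.8
gripper_force: 0.0
```

>>> {"name": "send_rows", "arguments": {"deltas": [[[0,0,0.001],[0,0,0]],[[0,0,0],[0,0,0]]]}}

```text
time_s: 22.0
ee_pos: [464.4, 187.6, 78.3]
ee_rot: [180.0, -0.0, -165.0]
force: [0.2, 0.1, -0.6]
gripper_width: 0.6
gripper_force: 0.0
```

>>> {"name": "send_rows", "arguments": {"deltas": [[[0,0,0.001],[0,0,0]],[[0,0,0],[0,0,0]]]}}

```text
time_s: 22.2
ee_pos: [464.4, 187.6, 77.7]
ee_rot: [180.0, -0.0, -164.9]
force: [-0.1, 0.3, -0.2]
gripper_width: 0.3
gripper_force: 0.0
```

>>> {"name": "send_rows", "arguments": {"deltas": [[[0,0,0.001],[0,0,0]],[[0,0,0],[0,0,0]]]}}

```text
time_s: 22.4
ee_pos: [464.3, 187.6, 77.2]
ee_rot: [180.0, -0.0, -164.9]
force: [-0.4, -0.6, -0.5]
gripper_width: 0.6
gripper_force: 0.0
```

>>> {"name": "send_rows", "arguments": {"deltas": [[[0,0,0.001],[0,0,0]],[[0,0,0],[0,0,0]]]}}

```text
time_s: 22.6
ee_pos: [464.3, 187.6, 76.8]
ee_rot: [180.0, -0.0, -164.9]
force: [-0.2, 0.4, 0.2]
gripper_width: 0.4
gripper_force: 0.0
```

>>> {"name": "send_rows", "arguments": {"deltas": [[[0,0,0.001],[0,0,0]],[[0,0,0],[0,0,0]]]}}

```text
time_s: 22.8
ee_pos: [464.3, 187.6, 76.3]
ee_rot: [180.0, -0.0, -164.9]
force: [0.1, -0.3, -0.5]
gripper_width: 0.1
gripper_force: 0.0
```

>>> {"name": "send_rows", "arguments": {"deltas": [[[0,0,0.001],[0,0,0]],[[0,0,0],[0,0,0]]]}}

```text
time_s: 23.0
ee_pos: [464.3, 187.6, 75.7]
ee_rot: [180.0, -0.0, -164.9]
force: [-0.1, -0.9, -0.2]
gripper_width: 0.5
gripper_force: 0.0
```

>>> {"name": "send_rows", "arguments": {"deltas": [[[0,0,0.001],[0,0,0]],[[0,0,0],[0,0,0]]]}}

```text
time_s: 23.2
ee_pos: [464.4, 187.6, 75.3]
ee_rot: [180.0, -0.0, -164.9]
force: [-0.4, 0.1, -0.2]
gripper_width: 0.8
gripper_force: 0.0
```

>>> {"name": "send_rows", "arguments": {"deltas": [[[0,0,0.001],[0,0,0]],[[0,0,0],[0,0,0]]]}}

```text
time_s: 23.4
ee_pos: [464.3, 187.6, 74.7]
ee_rot: [180.0, -0.0, -164.9]
force: [-0.7, 0.2, 0.5]
gripper_width: 0.6
gripper_force: 0.0
```

>>> {"name": "send_rows", "arguments": {"deltas": [[[0,0,0.001],[0,0,0]],[[0,0,0],[0,0,0]]]}}

```text
time_s: 23.6
ee_pos: [464.4, 187.6, 74.2]
ee_rot: [180.0, -0.0, -164.9]
force: [-0.2, 0.4, 0.2]
gripper_width: 0.3
gripper_force: 0.0
```

>>> {"name": "send_rows", "arguments": {"deltas": [[[0,0,0.001],[0,0,0]],[[0,0,0],[0,0,0]]]}}

```text
time_s: 23.8
ee_pos: [464.4, 187.7, 73.8]
ee_rot: [180.0, -0.0, -164.9]
force: [-0.4, -0.8, -0.1]
gripper_width: 0.4
gripper_force: 0.0
```

>>> {"name": "send_rows", "arguments": {"deltas": [[[0,0,0.001],[0,0,0]],[[0,0,0],[0,0,0]]]}}

```text
time_s: 24.0
ee_pos: [464.4, 187.7, 73.3]
ee_rot: [180.0, -0.0, -164.9]
force: [0.8, -0.2, 0.1]
gripper_width: 0.6
gripper_force: 0.0
```

>>> {"name": "send_rows", "arguments": {"deltas": [[[0,0,0.001],[0,0,0]],[[0,0,0],[0,0,0]]]}}

```text
time_s: 24.2
ee_pos: [464.3, 187.6, 72.7]
ee_rot: [180.0, -0.0, -164.9]
force: [-0.0, -0.1, -0.3]
gripper_width: 0.7
gripper_force: 0.0
```

```bash
python3 - <<'E'
from h import *
f=grab_frame("side");a=cv2.resize(f[150:220,250:350,::-1],None,fx=8,fy=8,interpolation=2);cv2.imwrite("pics/s4.png",a)
c=calibration("side");p=state()["ee_pos"];print(p,state()["force"])
for z in(60,63,70): print(z,(proj(c,[p[0],p[1],z])-[250,150])*8)
E
```

```text
[464.37264627 187.63325155  72.76912177] [-0.13980438  0.58509251 -0.82311734]
60 [338.05851437 307.09189804]
63 [337.88827933 299.2510621 ]
70 [337.48951755 280.88454046]
```

View pics/s4.png

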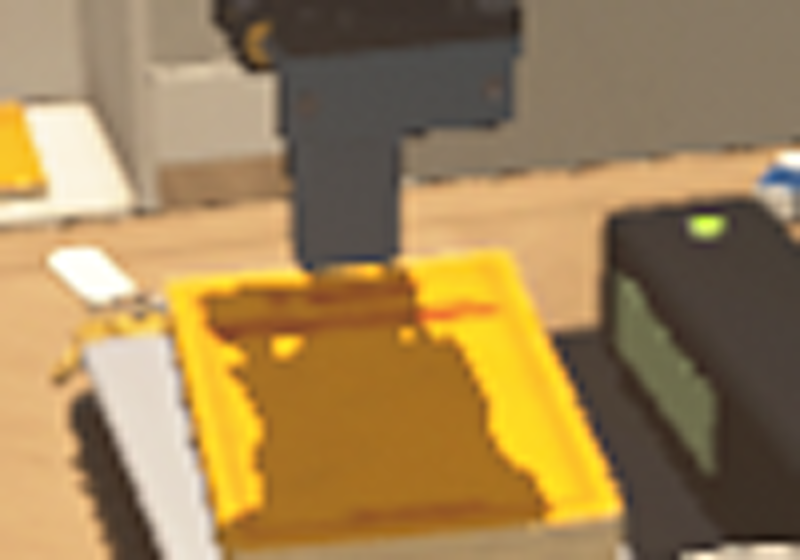

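The side view puts the closed fingertip's bottom at row 270, about z = 74, so it is still 12–16 mm above the cover. As before, contact should come near TCP z = 57.

>>> {"name": "send_rows", "arguments": {"deltas": [[[0,0,0.008],[0,0,0]],[[0,0,0.008],[0,0,0]],[[0,0,0.006],[0,0,0]],[[0,0,0.003],[0,0,0]],[[0,0,0],[0,0,0]],[[0,0,0],[0,0,0]]]}}

```text
time_s: 24.85
ee_pos: [464.4, 187.7, 60.3]
ee_rot: [180.0, -0.0, -164.9]
force: [1.0, 1.0, -0.5]
gripper_width: 0.6
gripper_force: 0.0
```

>>> {"name": "send_rows", "arguments": {"deltas": [[[0,0,0.0014],[0,0,0]],[[0,0,0],[0,0,0]]]}}

```text
time_s: 25.05
ee_pos: [464.4, 187.7, 59.7]
ee_rot: [180.0, 0.0, -164.9]
force: [0.2, 0.4, -0.4]
gripper_width: 0.6
gripper_force: 0.0
```

>>> {"name": "send_rows", "arguments": {"deltas": [[[0,0,0.0014],[0,0,0]],[[0,0,0],[0,0,0]]]}}

```text
time_s: 25.25
ee_pos: [464.4, 187.6, 58.9]
ee_rot: [180.0, 0.0, -164.9]
force: [-0.2, -0.0, -0.1]
gripper_width: 0.4
gripper_force: 0.0
```

>>> {"name": "send_rows", "arguments": {"deltas": [[[0,0,0.001],[0,0,0]],[[0,0,0],[0,0,0]]]}}

```text
time_s: 25.45
ee_pos: [464.4, 187.7, 58.4]
ee_rot: [180.0, 0.0, -164.9]
force: [-0.3, 0.4, 0.0]
gripper_width: 0.1
gripper_force: 0.0
```

>>> {"name": "send_rows", "arguments": {"deltas": [[[0,0,0.0014],[0,0,0]],[[0,0,0],[0,0,0]]]}}

```text
time_s: 25.65
ee_pos: [464.3, 187.6, 57.6]
ee_rot: [180.0, -0.0, -164.9]
force: [-0.3, 0.4, -0.2]
gripper_width: 0.3
gripper_force: 0.0
```

>>> {"name": "send_rows", "arguments": {"deltas": [[[0,0,0.0012],[0,0,0]],[[0,0,0],[0,0,0]]]}}

```text
time_s: 25.85
ee_pos: [464.3, 187.6, 57.0]
ee_rot: [180.0, -0.0, -164.9]
force: [-0.6, -0.4, 0.2]
gripper_width: 0.4
gripper_force: 0.0
```

>>> {"name": "send_rows", "arguments": {"deltas": [[[0,0,0.001],[0,0,0]],[[0,0,0],[0,0,0]]]}}

```text
time_s: 26.05
ee_pos: [464.4, 187.7, 56.6]
ee_rot: [180.0, 0.0, -164.9]
force: [-0.5, 0.0, 0.4]
gripper_width: 0.5
gripper_force: 0.3
```

>>> {"name": "send_rows", "arguments": {"deltas": [[[0,0,0.0018],[0,0,0]],[[0,0,0],[0,0,0]],[[0,0,0],[0,0,0]]]}}

```text
time_s: 26.35
ee_pos: [464.5, 187.7, 56.2]
ee_rot: [180.0, 0.0, -164.9]
force: [-1.1, -0.0, 4.9]
gripper_width: 0.4
gripper_force: 2.4
```

>>> {"name": "send_rows", "arguments": {"deltas": [[[0,0,0.0006],[0,0,0]],[[0,0,0],[0,0,0]]]}}

```text
time_s: 26.55
ee_pos: [464.4, 187.7, 56.0]
ee_rot: [180.0, 0.0, -164.9]
force: [-1.6, -1.1, 6.5]
gripper_width: 0.5
gripper_force: 3.3
```

>>> {"name": "send_rows", "arguments": {"deltas": [[[0,0,0.0014],[0,0,0]],[[0,0,0],[0,0,0]]]}}

```text
time_s: 26.75
ee_pos: [464.4, 187.7, 55.6]
ee_rot: [180.0, 0.0, -164.9]
force: [-3.6, -1.3, 9.5]
gripper_width: 0.5
gripper_force: 4.7
```

>>> {"name": "send_rows", "arguments": {"deltas": [[[0.006,0,0],[0,0,0]],[[0.006,0,0],[0,0,0]],[[0.006,0,0],[0,0,0]],[[0,0,0],[0,0,0]]]}}

```text
time_s: 27.15
ee_pos: [458.0, 186.1, 56.0]
ee_rot: [180.0, 0.3, -164.9]
force: [2.0, 1.2, 7.0]
gripper_width: 0.7
gripper_force: 3.2
```

```bash
python3 -c "
from h import *
meas()"
```

```text
pan corner px [ 33.1 111.5] nf,ne 246 40 centre [465.9 112.5] yaw 15.0
book corner px [ 45.7 135.6] nf,ne 283 40 centre [473.1 124.2] yaw 12.3
book off in scale: 10.0 9.5  dyaw -2.8
tcp [458.  186.1  56. ] [ 180.     0.3 -164.9] F [2.  1.2 7. ] t 27.15
```

>>> {"name": "send_rows", "arguments": {"deltas": [[[0.006,0,0.0004],[0,0,0]],[[0.006,0,0],[0,0,0]],[[0.004,0,0],[0,0,0]],[[0,0,0],[0,0,0]]]}}

```text
time_s: 27.6
ee_pos: [450.8, 184.2, 56.0]
ee_rot: [180.0, 0.4, -164.9]
force: [2.0, 1.0, 6.6]
gripper_width: 0.4
gripper_force: 3.4
```

```bash
python3 -c "
from h import *
meas()"
```

```text
pan corner px [ 36.1 123.5] nf,ne 231 21 centre [465.9 112.5] yaw 15.0
book corner px [ 44.8 149.5] nf,ne 233 40 centre [469.1 123.6] yaw 15.0
book off in scale: 6.0 9.9  dyaw -0.0
tcp [450.8 184.2  56. ] [ 180.     0.4 -164.9] F [2.  1.  6.6] t 27.6
```

>>> {"name": "send_rows", "arguments": {"deltas": [[[0,-0.005,0.0004],[0,0,0]],[[0,-0.005,0],[0,0,0]],[[0,-0.005,0],[0,0,0]],[[0,-0.005,0],[0,0,0]],[[0,0,0],[0,0,0]]]}}

```text
time_s: 28.15
ee_pos: [452.1, 174.9, 55.7]
ee_rot: [179.9, 0.2, -165.0]
force: [-1.9, 3.0, 9.2]
gripper_width: 0.2
gripper_force: 4.5
```

```bash
python3 -c "
from h import *
meas()"
```

```text
pan corner px [-155.5  127.7] nf,ne 302 40 centre [501.3 -17.2] yaw 15.3
book corner px [ 45.2 153.4] nf,ne 271 40 centre [471.  115.3] yaw 15.8
book off in scale: 5.7 135.8  dyaw 0.5
tcp [452.1 174.9  55.7] [ 179.9    0.2 -165. ] F [-1.9  3.   9.2] t 28.15
```

>>> {"name": "send_rows", "arguments": {"deltas": [[[0,0,-0.012],[0,0,0]],[[0,0,0],[0,0,0]],[[-0.002,-0.047,0],[0,0,0]],[[-0.002,-0.047,0],[0,0,0]],[[-0.002,-0.047,0],[0,0,0]],[[0,0,0],[0,0,0]],[[0,0,0.004],[0,0,0]],[[0,0,0],[0,0,0]],[[0,0,0],[0,0,0]]]}}

```text
time_s: 29.1
ee_pos: [471.4, 107.0, 58.1]
ee_rot: [180.0, -0.0, -164.9]
force: [-0.1, 0.2, 0.5]
gripper_width: -0.0
gripper_force: 0.0
```

```bash
python3 -c "
from h import *
meas(63)"
```

```text
pan corner px [159.5 124.7] nf,ne 304 22 centre [466.  112.1] yaw 15.3
book corner px [161.9 150.8] nf,ne 277 39 centre [471.1 114.7] yaw 15.8
book off in scale: 5.6 1.2  dyaw 0.4
tcp [471.4 107.   58.1] [ 180.    -0.  -164.9] F [-0.1  0.2  0.5] t 29.1
```

>>> {"name": "send_rows", "arguments": {"deltas": [[[0,0,0.003],[0,0,0]],[[0,0,0.002],[0,0,0]],[[0,0,0],[0,0,0]],[[0,0,0],[0,0,0]]]}}

```text
time_s: 29.55
ee_pos: [471.8, 106.8, 56.2]
ee_rot: [180.0, 0.0, -165.0]
force: [-2.0, 2.2, 4.9]
gripper_width: 0.6
gripper_force: 2.3
```

>>> {"name": "send_rows", "arguments": {"deltas": [[[0,0,0.0012],[0,0,0]],[[0,0,0],[0,0,0]],[[0,0,0],[0,0,0]]]}}

```text
time_s: 29.85
ee_pos: [471.8, 106.8, 55.9]
ee_rot: [179.9, 0.0, -165.0]
force: [-2.1, 2.2, 7.6]
gripper_width: 0.8
gripper_force: 3.8
```

>>> {"name": "send_rows", "arguments": {"deltas": [[[0,0,0.001],[0,0,0]],[[0.004,-0.001,0],[0,0,0]],[[0.005,-0.001,0],[0,0,0]],[[0.004,-0.001,0],[0,0,0]],[[0,0,0],[0,0,0]]]}}

```text
time_s: 30.35
ee_pos: [468.5, 103.8, 56.0]
ee_rot: [-180.0, 0.4, -165.0]
force: [1.9, 1.8, 7.0]
gripper_width: 0.5
gripper_force: 3.3
```

```bash
python3 -c "
from h import *
meas()"
```

```text
pan corner px [162.6 129.6] nf,ne 306 16 centre [465.9 112.4] yaw 15.1
book corner px [160.5 150.5] nf,ne 277 39 centre [468.  111.3] yaw 15.7
book off in scale: 1.7 -1.5  dyaw 0.6
tcp [468.5 103.8  56. ] [-180.     0.4 -165. ] F [1.9 1.8 7. ] t 30.35
```

>>> {"name": "send_rows", "arguments": {"deltas": [[[0.002,0.003,0.0004],[0,0,0]],[[0.002,0.003,0],[0,0,0]],[[0,0,0],[0,0,0]],[[0,0,0],[0,0,0]]]}}

```text
time_s: 30.8
ee_pos: [466.1, 105.5, 55.9]
ee_rot: [-179.9, 0.4, -164.9]
force: [2.8, -1.7, 7.3]
gripper_width: 0.5
gripper_force: 3.7
```

```bash
python3 -c "
from h import *
meas()"
```

```text
pan corner px [159.8 133. ] nf,ne 283 12 centre [465.7 112.7] yaw 15.3
book corner px [161.1 149.5] nf,ne 275 38 centre [465.7 113.1] yaw 15.3
book off in scale: 0.0 0.4  dyaw -0.0
tcp [466.1 105.5  55.9] [-179.9    0.4 -164.9] F [ 2.8 -1.7  7.3] t 30.8
```

>>> {"name": "send_rows", "arguments": {"deltas": [[[-0.002,0,-0.002],[0,0,0]],[[0,0,-0.004],[0,0,0]],[[0,0,-0.03],[0,0,0]],[[0,0,-0.06],[0,0,0]],[[0,0,-0.02],[0,0,0]],[[0,0,0],[0,0,0]],[[0,0,0],[0,0,0]]]}}

```text
time_s: 31.55
ee_pos: [463.4, 105.7, 111.7]
ee_rot: [180.0, -0.1, -164.9]
force: [0.3, -0.1, 0.1]
gripper_width: 0.4
gripper_force: 0.0
```

```bash
python3 - <<'E'
from h import *
meas(63)
for cam,z in(("top",78),("side",78)):
    im=grab_frame(cam);h=cv2.cvtColor(im,cv2.COLOR_RGB2HSV)
    m=cv2.inRange(h,(50,120,60),(80,255,255));n,l,st,ce=cv2.connectedComponentsWithStats(m)
    for i in range(1,n):
        if st[i,4]>15: print(cam,st[i,4],ce[i],ray(calibration(cam),ce[i],z))
E
```

```text
pan corner px [192.6 133.8] nf,ne 232 9 centre [465.9 111.6] yaw 15.3
book corner px [196.7 146.9] nf,ne 214 39 centre [465.8 113.3] yaw 15.4
book off in scale: 0.4 1.7  dyaw 0.1
tcp [463.4 105.7 111.7] [ 1.800e+02 -1.000e-01 -1.649e+02] F [ 0.3 -0.1  0.1] t 31.55
top 58 [426.12068966  59.0862069 ] [ 932.82062774 -227.93355941   78.        ]
top 115 [309.44347826 172.6173913 ] [633.79044144  77.73564546  78.        ]
side 72 [358.5 201. ] [635.31936609  74.2108705   78.        ]
side 126 [537.36507937 303.22222222] [ 907.03612927 -321.61571394   78.        ]
```

>>> {"name": "send_rows", "arguments": {"deltas": [[[-0.063,-0.0284,0],[0,0,0]],[[-0.063,-0.0284,0],[0,0,0]],[[-0.063,-0.0284,0],[0,0,0]],[[-0.063,-0.0284,0],[0,0,0]],[[-0.063,-0.0284,0],[0,0,0]],[[0,0,0],[0,0,0]],[[0,0,0.02],[0,0,0]],[[0,0,0.02],[0,0,0]],[[0,0,0],[0,0,0]],[[0,0,0],[0,0,0]]]}}

```text
time_s: 32.7
ee_pos: [633.5, 78.3, 92.0]
ee_rot: [180.0, -0.1, -164.9]
force: [0.7, -0.1, 0.8]
gripper_width: 0.3
gripper_force: 0.0
```

>>> {"name": "send_rows", "arguments": {"deltas": [[[0,0,0.006],[0,0,0]],[[0,0,0.006],[0,0,0]],[[0,0,0.006],[0,0,0]],[[0,0,0],[0,0,0]],[[0,0,0],[0,0,0]]]}}

```text
time_s: 33.2
ee_pos: [634.7, 78.1, 83.5]
ee_rot: [180.0, 0.0, -164.9]
force: [0.6, -0.8, 0.1]
gripper_width: 0.5
gripper_force: 0.0
```

>>> {"name": "send_rows", "arguments": {"deltas": [[[0,0,0.004],[0,0,0]],[[0,0,0.004],[0,0,0]],[[0,0,0.004],[0,0,0]],[[0,0,0.004],[0,0,0]],[[0,0,0],[0,0,0]],[[0,0,0],[0,0,0]]]}}

```text
time_s: 33.8
ee_pos: [634.6, 78.1, 75.4]
ee_rot: [180.0, -0.0, -164.9]
force: [0.9, 0.3, 0.5]
gripper_width: 1.0
gripper_force: 0.0
```

>>> {"name": "send_rows", "arguments": {"deltas": [[[0,0,0.003],[0,0,0]],[[0,0,0.003],[0,0,0]],[[0,0,0],[0,0,0]],[[0,0,0],[0,0,0]]]}}

```text
time_s: 34.2
ee_pos: [634.7, 78.1, 72.4]
ee_rot: [180.0, -0.0, -164.9]
force: [-0.7, 0.0, -0.8]
gripper_width: 0.7
gripper_force: 0.0
```

>>> {"name": "send_rows", "arguments": {"deltas": [[[0,0,0.003],[0,0,0]],[[0,0,0.003],[0,0,0]],[[0,0,0],[0,0,0]],[[0,0,0],[0,0,0]]]}}

```text
time_s: 34.6
ee_pos: [634.9, 78.2, 69.9]
ee_rot: [-180.0, 0.0, -164.9]
force: [0.6, -0.4, 1.7]
gripper_width: 0.2
gripper_force: 1.4
```

>>> {"name": "send_rows", "arguments": {"deltas": [[[0,0,0.003],[0,0,0]],[[0,0,0.003],[0,0,0]],[[0,0,0],[0,0,0]],[[0,0,0],[0,0,0]]]}}

```text
time_s: 35.0
ee_pos: [634.9, 78.2, 66.8]
ee_rot: [-180.0, 0.0, -164.9]
force: [0.2, -0.1, 4.4]
gripper_width: 0.8
gripper_force: 2.3
```

>>> {"name": "send_rows", "arguments": {"deltas": [[[0,0,0.003],[0,0,0]],[[0,0,0.003],[0,0,0]],[[0,0,0],[0,0,0]],[[0,0,0],[0,0,0]]]}}

```text
time_s: 35.4
ee_pos: [635.0, 78.1, 66.5]
ee_rot: [-180.0, 0.1, -164.9]
force: [-4.7, -0.4, 18.0]
gripper_width: 0.6
gripper_force: 9.0
```

>>> {"name": "send_rows", "arguments": {"deltas": [[[0,0,0.002],[0,0,0]],[[0,0,0],[0,0,0]],[[0,0,0],[0,0,0]],[[0,0,0],[0,0,0]]]}}

```text
time_s: 35.8
ee_pos: [635.0, 78.2, 66.5]
ee_rot: [-180.0, 0.1, -164.9]
force: [-6.1, 0.2, 23.5]
gripper_width: 0.6
gripper_force: 11.3
```

>>> {"name": "send_rows", "arguments": {"deltas": [[[0,0,-0.01],[0,0,0]],[[0,0,-0.03],[0,0,0]],[[0,0,-0.07],[0,0,0]],[[0,0,-0.07],[0,0,0]],[[0.08,0.035,-0.03],[0,0,0]],[[0.08,0.035,0],[0,0,0]],[[0.08,0.035,0],[0,0,0]],[[0.08,0.035,0],[0,0,0]],[[0,0,0],[0,0,0]],[[0,0,0],[0,0,0]]]}}

```text
time_s: 36.8
ee_pos: [461.6, 104.3, 167.4]
ee_rot: [-180.0, 0.0, -164.9]
force: [0.1, 0.2, 0.7]
gripper_width: 0.7
gripper_force: 0.0
```

```bash
python3 - <<'E'
from h import *
meas(63,"pics/fin.png")
E
```

```text
pan corner px [216.2 133.8] nf,ne 187 26 centre [465.8 112.3] yaw 15.5
book corner px [220.7 144.6] nf,ne 179 40 centre [466.2 113.8] yaw 15.5
book off in scale: 0.8 1.4  dyaw 0.0
tcp [461.6 104.3 167.4] [-180.     0.  -164.9] F [0.1 0.2 0.7] t 36.8
```

The book is about 1 mm off centre and squared to the pan, the button has been pressed to its stop, and the arm is clear.

```bash
python3 -c "
from workcell import *
print(job_done())"
```

```text
the job is handed in; nothing more can be done
None
```

The job is handed in: the book lies flat on the pan, within about 1.5 mm of centre and square to it with no overhang. I pressed with about 11 N at most, so even the heaviest book stays under the 18 N overload mark. The green button was then pushed down to its stop and released, and the mug and keys were not touched.

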